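# Shut and lock the lamphouse lid

## Task

The lamp in the microscope's lamphouse has been changed and its hinged lid left standing open. Using only the fingertips and gripping nothing, push the lid gently shut from its outer side, never touching its inner side and never letting it slam, then set a fingertip in the slot of the round quarter-turn fastener in the lid and turn it clockwise as far as it goes, so that the lid is locked. Leave the other things lying about and on the lamphouse where they are, and finish clear of everything.

Things in the scene. Friction and masses are not known exactly. Their poses are not given: they have to be found in the camera images.
- lamphouse: White sheet-metal lamphouse bolted to the optical table, 280 mm deep (x), 300 mm wide (y), 130 mm high; placed and turned differently each time. Origin: centre of its underside; x points from its front (lid's free edge) to its back (hinge), z up. Behind the hinge is a fixed flat deck 85 mm deep, 130 mm above the table, with spare things on it. A capped light outlet stands 28 mm proud of the front.
- lid_hinge (a point): Middle of the lid's hinge line, fixed to the lamphouse, 130 mm above the table, 55 mm behind the lamphouse's centre. Its axes are the lamphouse's: y runs along the hinge line, the shut lid extends 190 mm from here along -x.
- lid (a joint): Lid angle, rad: 0 shut (flat on the housing), grows as the free edge rises; 0.55 to 0.95 at the start. The lid is a plate 190 mm from hinge to free edge, 240 mm wide, 18 mm thick. The hinge line lies in its underside, so its outer face is 18 mm off that line (148 mm above the table when shut). Stiff torque hinges hold it at any angle; about 1 to 5 N at the free edge moves it down.
- lid_edge (a point): Middle of the free edge, on the lid's outer face, 190 mm from the hinge line; turns with the lid: its x points along the lid towards the hinge, y along the hinge line, z out of the outer face. The inner side of the lid, not to be touched, is lined with an aluminium sheet.
- fastener (a joint): Angle of the quarter-turn fastener, rad: 0 to 0.25 at the start (unlocked); grows clockwise as seen from above the shut lid, to a hard stop at 1.571 (locked: a cam tongue under the lid has swung under a catch inside the housing's front wall, which it reaches only with the lid shut). Turning takes about 0.12 to 0.2 N m; it stays where it is left.
- fastener_face (a point): Centre of the fastener's face, on its axis, midway across the lid, 120 mm from the hinge line, 2 mm proud of the outer face. Flush aluminium rotor, 84 mm diameter; one slot right across its centre, 32 mm wide, 84 mm long, 14 mm deep, black floor. Turns with the rotor: y along the slot, z out. At joint 0 the slot is parallel to the hinge line, locked square to it. Bezel ring 102 mm wide, 2 mm high.
- lamp_carton: Cardboard lamp carton 50 x 70 x 40 mm high, on the rear deck of the lamphouse; origin under its centre. Leave alone.
- filter_cube: Black filter cube 36 x 32 x 36 mm, on the rear deck of the lamphouse; origin under its centre. Leave alone.
- oil_bottle: Small amber bottle, 32 mm diameter, 75 mm high, on the table in front; origin under its centre. Leave alone.
- lens_can: Clear can with black cap, 44 mm diameter, 65 mm high, on the table in front; origin under its centre. Leave alone.
- lens_barrel: Steel objective lens standing on its thread end, 34 mm diameter, 46 mm high, on the table to the left; origin under its centre. Leave alone.
- slide_box: Grey and white slide box 92 x 162 x 33 mm high, on the table to the left; origin under its centre. Leave alone.
- tissue_pack: White pack of lens tissue 80 x 120 x 16 mm high, on the table to the right; origin under its centre. Leave alone.
- driver: Screwdriver 180 mm long with black handle, lying on the table to the right; origin under its middle. Leave alone.

How it is judged:
By the outcome, as a careful person would: the job done as asked, in the order asked, and still so for the second after the job is handed in, with the robot touching nothing.
It also fails if it takes over 51 s, if anything falls off the work surface, if the arm or the gripper's body presses on something with over 40 N, if the wrist force passes 120 N, or if a joint passes its speed limit or range.

## Robot

A 6-joint arm with a two-finger parallel gripper is mounted at the origin on the work surface. World frame = base frame: x ahead of the robot, y to its left, z up, the work surface at z = 0. Lengths are in m, angles in degrees, forces in N, time in s.
With the tool pointing down it reaches from about 0.25 to 0.725 m from the base axis. Payload 9.7 kg.
Tool frame: the origin (TCP) lies between the finger pads; the fingertips stand 19 mm ahead of it and the grasp point (between the pads) is the TCP; x points along the fingers, y is the direction in which the jaws open and shut, and the axes are right-handed (so a half turn about x gives the same grasp; the last joint's range is limited). The gripper opens to 85 mm and grips with 20 to 120 N. Pads are 22 mm wide; open, the fingers measure 114 mm over their backs; the gripper's body (76 mm by 85 mm) begins 54 mm behind the grasp point. The pads swing forward as they close: fully open they stand 13 mm farther back than shut.
Start: joints at [0, 4.979, 10.078, 95.1, 0, 90], TCP at [0.55, -0, 0.25] pointing down, gripper open.
Joint ranges: [-179.16, 179.16], [-48.56, 103.87], [-65.8, 70.77], [-126.05, 130.52], [-82.76, 87.17], [-180, 180]. Speed limits (degrees/s): [127.2, 127.2, 147.25, 180, 180, 180].

## Interface

Orientations are given as [roll, pitch, yaw] about the fixed x, y, z axes, in that order (R = Rz(yaw) Ry(pitch) Rx(roll)).
In Python, from workcell import bot gives the robot as it stands. The module is installed in compiled form; this text tells all that it offers.
- The arm moves only by the shell command python3 -m handwheel 'ROWS' [FORCE]. ROWS is JSON, a list of rows, each a list of 7 numbers: the turn, a rotation vector about the tool's x, y, z in degrees, then the shift along the tool's x, y, z in m, then the closure, from -1 (fully open) to 1 (shut), so that 0 is half open. In form: [[ax, ay, az, dx, dy, dz, fingers], ...]. A call has 1 to 20 rows; each row is the pose to reach, as a shift and turn from the pose commanded when the call began, along the tool's axes at that moment; what a row does not reach only later rows make up. A row lasts 1/8 s, in which the tool goes at most 62.5 mm and 10.7 degrees, less where a joint would pass 70% of its speed; a pose out of reach is approached as far as the arm can. A call with a gripper value outside its range is refused whole. The fingers move at their own pace and stop on an object; FORCE is the grip in N (left out, the last holds). Time passes only in rows, so rows that repeat a pose let the fingers close. It gives the time, the measured TCP pose, the force and the opening at its end, in the units of the state.
- bot.get_obs(): the state, without advancing time (a new reading comes with each control period).
- bot.camera(name): name is "scene" or "side" or "wrist"; returns a dict with "frame" (420x560x3 uint8, red, green, blue), "fx", "fy", "cx", "cy" (pixels), "R" (3x3) and "t" (3): a world point X has camera coordinates R X + t; the wrist camera has in their place "tool_from_camera" (4x4, takes a point from camera to tool coordinates, whose origin is the TCP and whose axes are the tool frame's). Camera axes: x right, y down, z forward; pixel columns grow to the right and rows downward; lengths in m; the calibration is good to about 2 mm. A picture is of the moment at which its call begins: read the wrist's pose just before it. There is no depth.
- bot.job_done(): hands the job in, once; it reports no verdict.
Trained networks look in a picture, given as the dict that the camera call returned (one of the last four; its "shot" number tells which), for a name from the list of things; names that differ only in an ending like _2 or _b are one class to them, and where a whole thing is asked for, a point or a joint stands for the part that bears it (a point fixed in the world has none). Each returns a list of dicts, best first, with "conf" (0 to 1); they miss things now and then, are a little off and sometimes report something else, mostly with a low value. They report only what shows in the picture. A call takes as long as a camera call.
- bot.look_for(name, picture): "bbox" ([left, top, width, height] as shares, 0 to 1, of the picture: columns of its width, rows of its height, round what is visible of it).
- bot.tip_of(name, picture): "centre" ([column, row] as shares, 0 to 1, of the picture: columns of its width, rows of its height: a listed point, or the origin of a listed thing).
The state is a dict: "time": time; "q": joint angles; "qd": joint speeds; "joint_efforts": joint torques, N m; "ee_pos": TCP position; "tcp_rot": TCP orientation; "wrist_force": force on the tool from outside, world axes, zero at the start; "torque": the same for the moment, N m; "opening": finger opening in m.
Only numpy, scipy, OpenCV 4.12 (cv2) and the standard library are available. Lean on these libraries where they do the work, as an engineer would, in place of code of your own. Each camera call takes 0.05 s, during which the arm holds its last target.

## Working session

There is one attempt and no reset: what is moved stays moved. The work goes in short steps, Python scripts to look and compute and a shell command to move; the robot and the scene stay as the last step left them, time stands still between calls to the robot, and variables do not carry over. Pictures are saved under pics/ and viewed, and the job is handed in when it is done.

```bash
mkdir -p pics
cat > h.py <<'E'
import numpy as np, cv2
from workcell import bot
from scipy.spatial.transform import Rotation as Ro
def rot(o): return Ro.from_euler('xyz',o['tcp_rot'],degrees=True).as_matrix()
def save(p,n): cv2.imwrite('pics/'+n,cv2.cvtColor(p['frame'],cv2.COLOR_RGB2BGR))
def cam(name):
    o=bot.get_obs(); p=bot.camera(name)
    if name=='wrist':
        T=np.eye(4);T[:3,:3]=rot(o);T[:3,3]=o['ee_pos'];W=T@p['tool_from_camera']; R=W[:3,:3].T;t=-R@W[:3,3]
    else: R=np.array(p['R']);t=np.array(p['t'])
    return p,R,t
def proj(p,R,t,X):
    c=np.atleast_2d(X)@R.T+t; return np.c_[p['fx']*c[:,0]/c[:,2]+p['cx'],p['fy']*c[:,1]/c[:,2]+p['cy']]
def ray(p,R,t,u,v):
    d=R.T@np.array([(u-p['cx'])/p['fx'],(v-p['cy'])/p['fy'],1]); return -R.T@t,d/np.linalg.norm(d)
def atz(p,R,t,u,v,z):
    o,d=ray(p,R,t,u,v); return o+d*(z-o[2])/d[2]
E
python3 - <<'E'
from h import *
o=bot.get_obs(); print(o)
for n in ['scene','side','wrist']:
    p,R,t=cam(n); save(p,n+'0.png'); print(n,-R.T@t,p['fx'],R.round(2).tolist())
    for k in ['lid_hinge','lid_edge','fastener_face','lamphouse']:
        for r in bot.tip_of(k,p)[:2]: print(k,r['conf'],np.array(r['centre'])*[560,420])
E
```

```text
{'time': 0.0, 'q': array([ 1.69954222e-04,  5.01079190e+00,  1.00343660e+01,  9.51002466e+01,
       -4.18240363e-04,  9.00012509e+01]), 'qd': array([-0.00600188, -0.05357312,  0.06757113,  0.01374257, -0.04027784,
        0.11003963]), 'joint_efforts': array([ 7.68234549e-04, -5.20392072e+01,  4.64802504e+01,  1.63646933e-02,
        2.23589603e-05, -6.77332673e-05]), 'ee_pos': array([ 5.49789938e-01, -3.10892282e-07,  2.49585228e-01]), 'tcp_rot': array([ -89.68621014,   89.92332631, -179.68729083]), 'wrist_force': array([ 0.14320896, -0.06016452, -0.47955704]), 'torque': array([0.00917557, 0.04827082, 0.01357904]), 'opening': 0.08540530516819383}
scene [1.22869545 0.03713129 0.8846121 ] 380.81691256620724 [[-0.07, 1.0, -0.01], [0.76, 0.05, -0.65], [-0.65, -0.05, -0.76]]
lid_hinge 0.95 [281.904 231.42 ]
lid_edge 0.89 [278.712 154.686]
fastener_face 0.73 [280.784 184.8  ]
lamphouse 0.93 [281.512 247.59 ]
lamphouse 0.32 [303.184 251.706]
side [-0.0322461  -1.01456259  0.79513014] 382.1059831869333 [[0.86, -0.5, -0.02], [-0.26, -0.42, -0.87], [0.43, 0.75, -0.5]]
lid_hinge 0.78 [312.48  197.484]
lid_edge 0.69 [285.6   166.782]
fastener_face 0.43 [296.52  181.188]
lamphouse 0.82 [302.008 236.208]
lamphouse 0.37 [285.88 172.62]
wrist [0.55110216 0.07868895 0.37318464] 316.2515728937662 [[1.0, 0.0, -0.0], [0.0, -0.95, 0.31], [-0.0, -0.31, -0.95]]
lid_hinge 0.92 [420.392 215.586]
lid_edge 0.78 [246.904 344.904]
fastener_face 0.84 [356.608 276.78 ]
lamphouse 0.34 [451.584 316.008]
```

View pics/scene0.png

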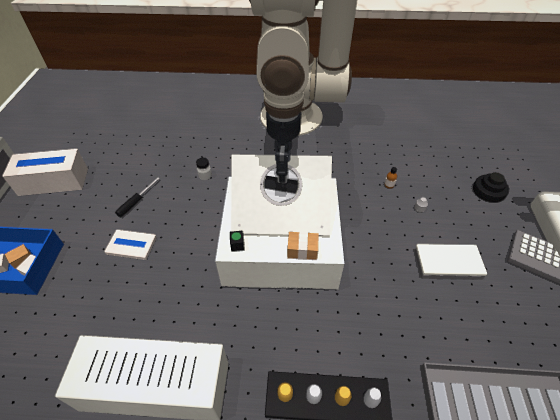

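View pics/side0.png

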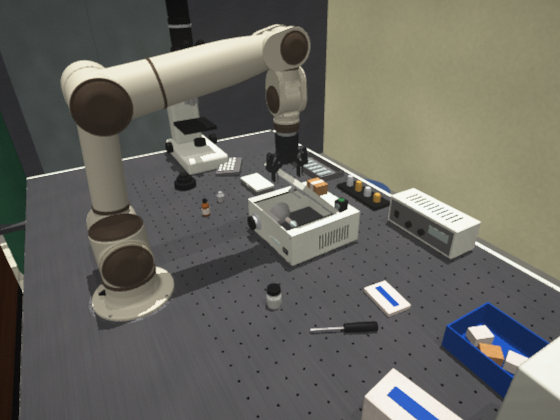

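View pics/wrist0.png

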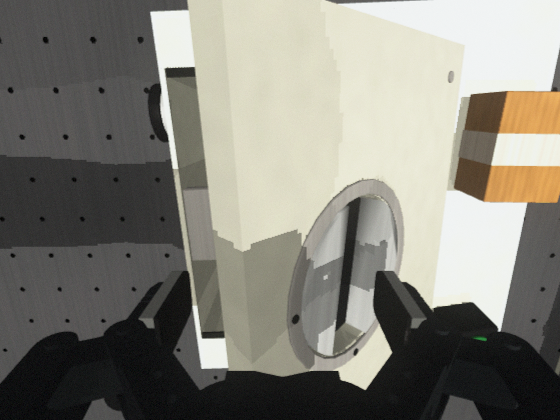

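```bash
cat > fit.py <<'E'
from h import *
from scipy.optimize import least_squares
def pts(x,y,yaw,th):
    Rz=Ro.from_euler('z',yaw).as_matrix(); h=np.array([x,y,.13])
    dl=lambda s,n: h+Rz@np.array([-s*np.cos(th)+n*np.sin(th),0,s*np.sin(th)+n*np.cos(th)])
    return dict(lid_hinge=h,lid_edge=dl(.19,.018),fastener_face=dl(.12,.02),lamphouse=h+Rz@np.array([-.055,0,-.13]))
def plate(x,y,yaw,th,s,w,n):
    Rz=Ro.from_euler('z',yaw).as_matrix()
    return np.array([x,y,.13])+Rz@np.array([-s*np.cos(th)+n*np.sin(th),w,s*np.sin(th)+n*np.cos(th)])
E
python3 - <<'E'
from fit import *
obs=[]
for n in ['scene','side','wrist']:
    p,R,t=cam(n)
    for k in ['lid_hinge','lid_edge','fastener_face','lamphouse']:
        if n=='wrist' and k=='lamphouse':continue
        r=bot.tip_of(k,p)
        if r and r[0]['conf']>.35: obs.append((n,p,R,t,k,np.array(r[0]['centre'])*[560,420],r[0]['conf']))
def res(v):
    P=pts(*v); return np.concatenate([(proj(p,R,t,P[k])[0]-uv) for n,p,R,t,k,uv,c in obs])
s=least_squares(res,[.6,0,0,.75],loss='soft_l1',f_scale=3)
print(s.x,np.degrees(s.x[2:]))
for ob,r in zip(obs,res(s.x).reshape(-1,2)): print(ob[0],ob[4],r.round(1))
v=s.x
for k,P in pts(*v).items(): print(k,P.round(4))
for n in ['scene','side','wrist']:
    p,R,t=cam(n); f=p['frame'].copy()
    for n0 in (0,.018):
        q=proj(p,R,t,np.array([plate(*v,a,b,n0) for a,b in [(0,-.12),(0,.12),(.19,.12),(.19,-.12)]]))
        cv2.polylines(f,[q.astype(np.int32)],True,(255,0,0) if n0 else (0,255,0),1)
    c=pts(*v)['fastener_face']
    q=proj(p,R,t,np.array([plate(*v,.12+.042*np.cos(a),.042*np.sin(a),.02) for a in np.linspace(0,6.28,40)]))
    cv2.polylines(f,[q.astype(np.int32)],True,(0,0,255),1)
    x0=v[0]-.055*np.cos(v[2]);y0=v[1]-.055*np.sin(v[2]);Rz=Ro.from_euler('z',v[2]).as_matrix()
    q=proj(p,R,t,np.array([np.array([x0,y0,.13])+Rz@np.array([a,b,0]) for a,b in [(-.14,-.15),(.14,-.15),(.14,.15),(-.14,.15)]]))
    cv2.polylines(f,[q.astype(np.int32)],True,(255,0,255),1)
    if n!='wrist': f=cv2.resize(f[100:310,140:420],(800,600))
    cv2.imwrite(f'pics/{n}_fit.png',f[:,:,::-1])
E
```

```text
[ 0.66203058 -0.00127854  0.0211186   0.7775997 ] [ 1.21000642 44.55318078]
scene lid_hinge [-0.7 -0.3]
scene lid_edge [2.4 0.6]
scene fastener_face [ 2.6 -0.2]
scene lamphouse [-0.1 -0.1]
side lid_hinge [-1.4  1.4]
side lid_edge [-0.8  0.1]
side fastener_face [-1.1  2.2]
side lamphouse [-2.2 -1.2]
wrist lid_hinge [1.4 0.2]
wrist lid_edge [0.  0.5]
wrist fastener_face [-0.2  0.4]
lid_hinge [ 0.662  -0.0013  0.13  ]
lid_edge [ 0.5393 -0.0039  0.2761]
fastener_face [ 0.5906 -0.0028  0.2284]
lamphouse [ 0.607  -0.0024  0.    ]
```

View pics/wrist_fit.png

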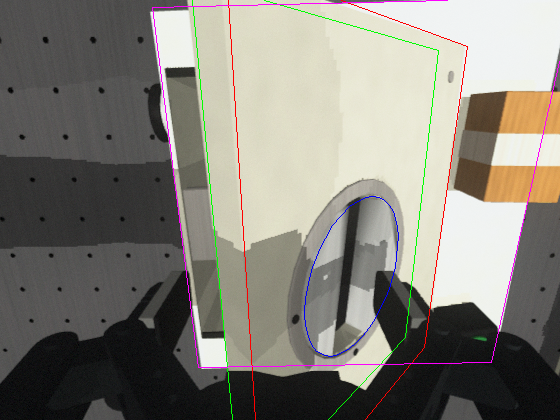

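View pics/scene_fit.png

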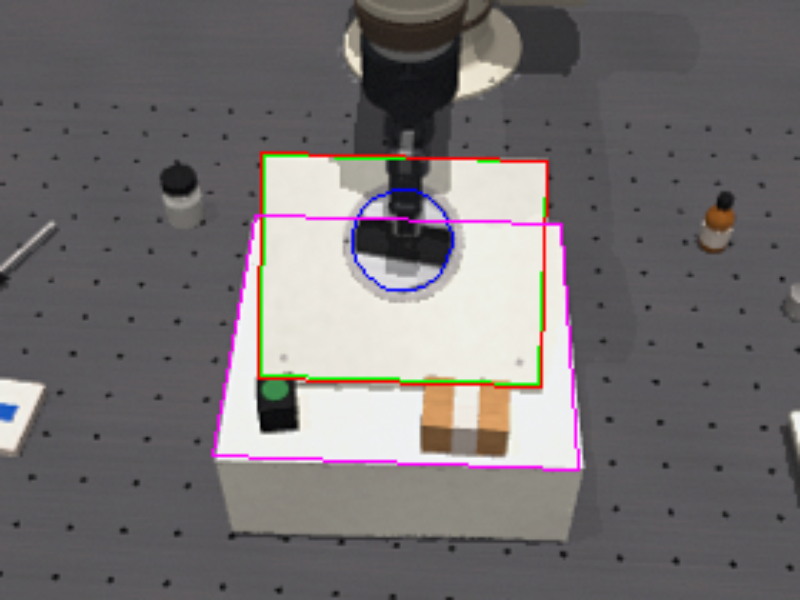

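View pics/side_fit.png

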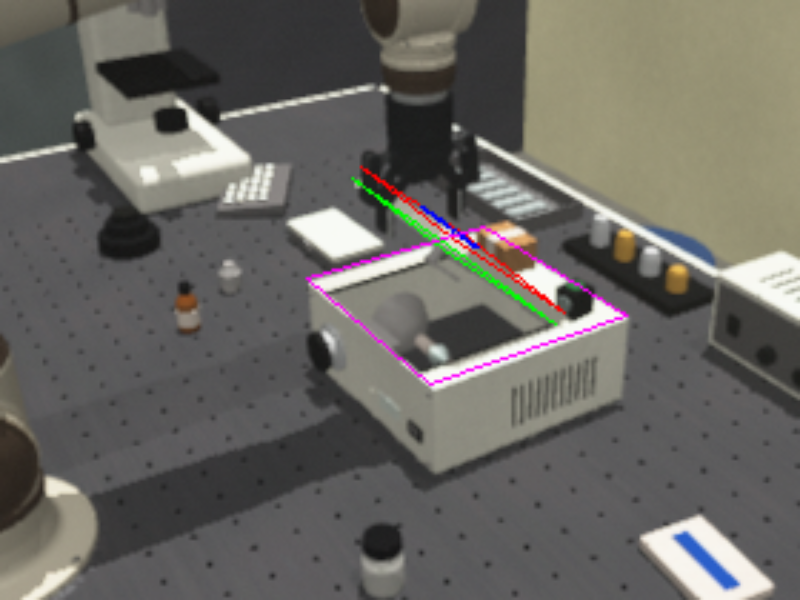

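Run:
```python
import cv2
f=cv2.imread('pics/side0.png')[130:270,230:370]; cv2.imwrite('pics/sz.png',cv2.resize(f,(600,600),interpolation=cv2.INTER_CUBIC))
```

```text
(no output)
```

View pics/sz.png

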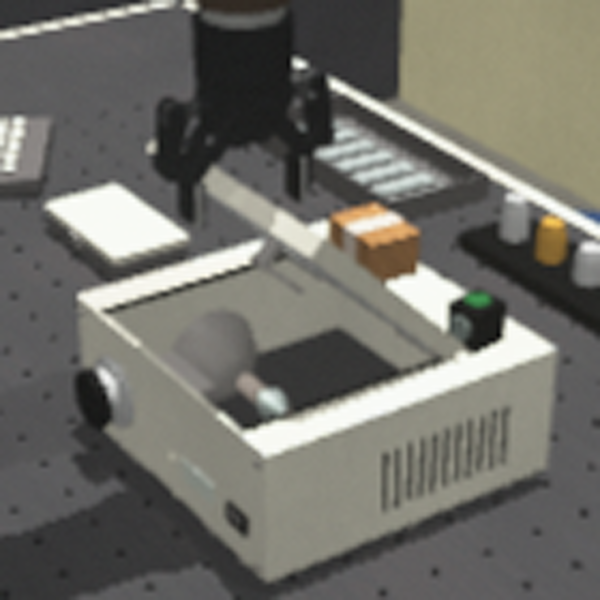

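Run:
```python
from fit import *
v=[.66203,-.00128,.02112,.7776]
p,R,t=cam('side')
for th in (.65,.7,.7776,.85):
  v[3]=th
  print(th,proj(p,R,t,np.array([plate(*v,a,b,n) for n in (0,.018) for a,b in [(0,-.12),(0,.12),(.19,.12),(.19,-.12)]])).round(0).tolist())
f=cv2.resize(p['frame'][130:270,230:370],(600,600),interpolation=cv2.INTER_CUBIC);v[3]=.7776
k=600/140
for n in(0,.018):
  q=(proj(p,R,t,np.array([plate(*v,a,b,n) for a,b in [(0,-.12),(0,.12),(.19,.12),(.19,-.12)]]))-[230,130])*k
  cv2.polylines(f,[q.astype(np.int32)],True,(255,0,0) if n else (0,255,0),1)
cv2.imwrite('pics/sz2.png',f[:,:,::-1])
```

```text
0.65 [[334.0, 213.0], [296.0, 187.0], [260.0, 169.0], [297.0, 195.0], [337.0, 209.0], [298.0, 183.0], [263.0, 164.0], [300.0, 190.0]]
0.7 [[334.0, 213.0], [296.0, 187.0], [261.0, 166.0], [298.0, 192.0], [337.0, 209.0], [298.0, 183.0], [264.0, 162.0], [301.0, 187.0]]
0.7776 [[334.0, 213.0], [296.0, 187.0], [264.0, 163.0], [301.0, 188.0], [337.0, 209.0], [299.0, 183.0], [267.0, 159.0], [304.0, 184.0]]
0.85 [[334.0, 213.0], [296.0, 187.0], [266.0, 160.0], [304.0, 185.0], [337.0, 209.0], [299.0, 183.0], [269.0, 156.0], [307.0, 180.0]]
```

View pics/sz2.png

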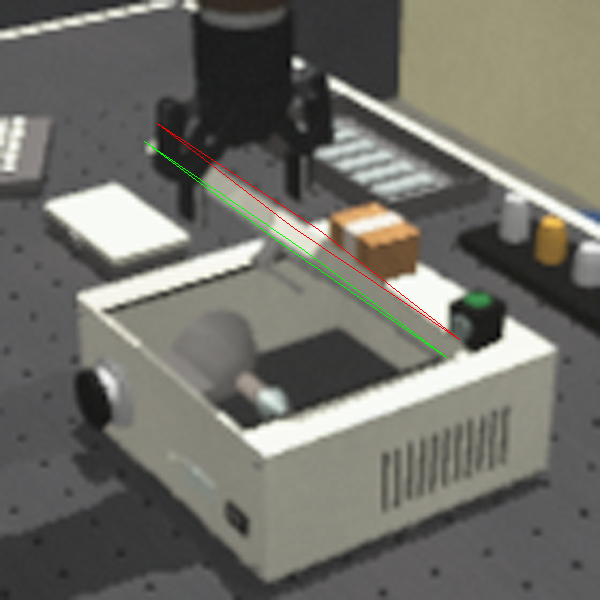

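Run:
```python
from fit import *
v=[.66203,-.00128,.02112,.7776]
p,R,t=cam('wrist')
S=np.array([(a,b) for a,b in [(.06,-.06),(.06,.06),(.18,.06),(.18,-.06)]])
q=proj(p,R,t,np.array([plate(*v,a,b,.02) for a,b in S])).astype(np.float32)
# image: up=+x toward hinge (small s), left=+y
d=np.array([[(.06-b)*5000,(a-.06)*5000] for a,b in S],np.float32)
H=cv2.getPerspectiveTransform(q,d)
cv2.imwrite('pics/rect.png',cv2.warpPerspective(p['frame'],H,(600,600))[:,:,::-1])
print(proj(p,R,t,plate(*v,.19,-.12,.018)))
```

```text
[[263.29805837 546.41059407]]
```

View pics/rect.png

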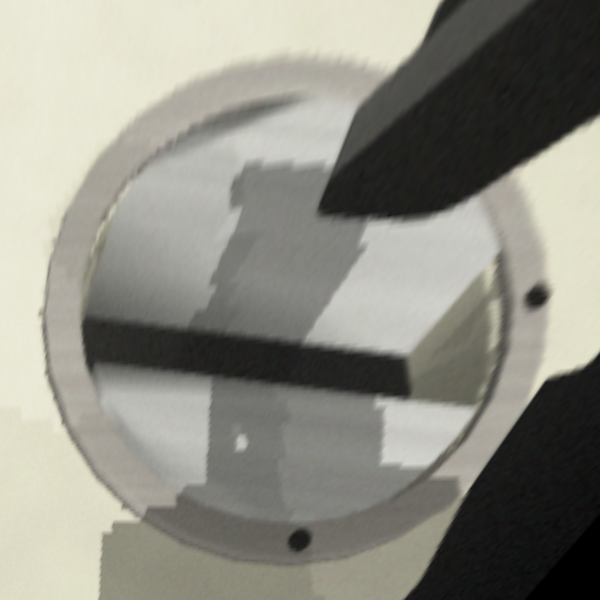

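Run:
```python
from fit import *
o=bot.get_obs(); print(o['time'],rot(o).round(3).tolist())
v=[.66203,-.00128,.02112,.7776]
for th in np.linspace(.7776,0,9):
  v[3]=th; P=plate(*v,.172,.07,.018)+[.011,0,0]; print(round(th,3),P.round(4))
```

```text
1.7 [[-0.0, 1.0, -0.0], [-0.0, -0.0, -1.0], [-1.0, -0.0, 0.0]]
0.778 [0.5616 0.0664 0.2635]
0.68 [0.5492 0.0661 0.2522]
0.583 [0.5379 0.0659 0.2397]
0.486 [0.5279 0.0657 0.2263]
0.389 [0.5192 0.0655 0.2119]
0.292 [0.512  0.0653 0.1967]
0.194 [0.5063 0.0652 0.1809]
0.097 [0.5021 0.0651 0.1646]
0.0 [0.4996 0.0651 0.148 ]
```

```bash
python3 -m handwheel '[[0,0,0,-0.05,0,0,0.1],[0,0,0,-0.09,0,0,0.1],[-10,0,0,-0.09,0,-0.01,0.1],[-20,0,0,-0.09,0.005,-0.02,0.1],[-30,0,0,-0.09,0.012,-0.03,0.1],[-40,0,0,-0.09,0.012,-0.045,0.1],[-50,0,0,-0.09,0.012,-0.066,0.1],[-60,0,0,-0.08,0.012,-0.066,0.1],[-70,0,0,-0.08,0.012,-0.066,0.1],[-80,0,0,-0.08,0.012,-0.066,0.1],[-85,0,0,-0.08,0.012,-0.066,0.1],[-85,0,0,-0.08,0.012,-0.066,0.1]]' 20
python3 - <<'E'
from h import *
o=bot.get_obs(); print(o['time'],o['q'].round(1),o['ee_pos'],rot(o).round(3).tolist(),o['wrist_force'],o['opening'])
p,R,t=cam('wrist'); save(p,'w1.png')
p,R,t=cam('side'); save(p,'s1.png')
E
```

```text
time: 3.2
ee_pos: [0.562, 0.066, 0.3302]
tcp_rot: [-169.9, 90.0, -174.9]
wrist_force: [-0.2, 0.0, -0.2]
opening: 0.0384
3.2 [  6.7  10.1  24.8 104.7   0.   11.7] [0.56201883 0.06599034 0.33024944] [[-0.0, 0.088, 0.996], [-0.0, 0.996, -0.088], [-1.0, -0.0, -0.0]] [-0.17142327  0.03574185 -0.18597151] 0.038416457378213226
```

View pics/w1.png

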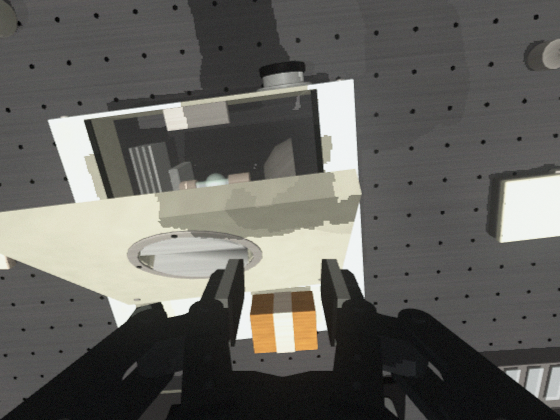

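View pics/s1.png

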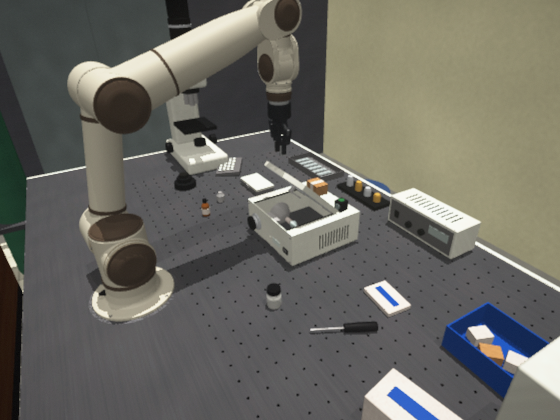

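```bash
python3 -m handwheel '[[0,0,0,0.02,0,0,0.1],[0,0,0,0.035,0,0,0.1],[0,0,0,0.040,0,0,0.1],[0,0,0,0.042,0,0,0.1],[0,0,0,0.044,0,0,0.1],[0,0,0,0.044,0,0,0.1]]'
python3 - <<'E'
from h import *
o=bot.get_obs(); print(o['time'],o['ee_pos'],o['wrist_force'])
p,R,t=cam('side'); cv2.imwrite('pics/s2.png',cv2.resize(p['frame'][100:250,230:380,::-1],(600,600),interpolation=cv2.INTER_CUBIC))
E
```

```text
time: 4.05
ee_pos: [0.5621, 0.066, 0.2866]
tcp_rot: [10.7, 90.0, 5.7]
wrist_force: [-0.3, -0.0, 0.2]
opening: 0.0383
4.05 [0.56208771 0.06599491 0.2865934 ] [-0.33235132 -0.00203995  0.17619468]
```

View pics/s2.png

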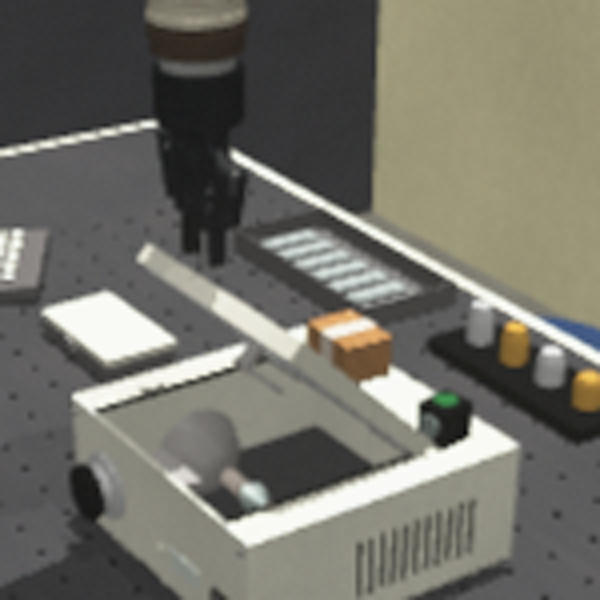

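```bash
python3 -m handwheel '[[0,0,0,0.002,0,0,0.1],[0,0,0,0.004,0,0,0.1],[0,0,0,0.006,0,0,0.1],[0,0,0,0.008,0,0,0.1],[0,0,0,0.0095,0,0,0.1],[0,0,0,0.011,0,0,0.1]]'
python3 -c "
from h import *
o=bot.get_obs(); print(o['time'],o['ee_pos'],o['wrist_force'],o['torque'])"
```

```text
time: 4.85
ee_pos: [0.5621, 0.066, 0.2755]
tcp_rot: [6.2, 90.0, 1.2]
wrist_force: [0.9, -0.1, 3.2]
opening: 0.0386
4.85 [0.56212432 0.06599571 0.27553293] [ 0.94789848 -0.07252955  3.1722979 ] [-0.11440937 -0.02618866  0.02374072]
```

```bash
python3 -m handwheel '[[0,0,0,0.003,-0.0003,-0.003,0.1],[0,0,0,0.006,-0.0007,-0.006,0.1],[0,0,0,0.0085,-0.001,-0.009,0.1],[0,0,0,0.0113,-0.0014,-0.0124,0.1],[0,0,0,0.0144,-0.0017,-0.0152,0.1],[0,0,0,0.0175,-0.002,-0.018,0.1],[0,0,0,0.0207,-0.0023,-0.0209,0.1],[0,0,0,0.0238,-0.0026,-0.0237,0.1],[0,0,0,0.0271,-0.0029,-0.0262,0.1],[0,0,0,0.0305,-0.0032,-0.0287,0.1],[0,0,0,0.0338,-0.0034,-0.0312,0.1],[0,0,0,0.0372,-0.0037,-0.0337,0.1]]'
python3 - <<'E'
from h import *
o=bot.get_obs(); print(o['time'],o['ee_pos'],o['wrist_force'],o['torque'])
p,R,t=cam('side'); cv2.imwrite('pics/s3.png',cv2.resize(p['frame'][100:250,230:380,::-1],(600,600),interpolation=cv2.INTER_CUBIC))
E
```

```text
time: 6.35
ee_pos: [0.5279, 0.0653, 0.2379]
tcp_rot: [87.2, 90.0, 82.2]
wrist_force: [1.1, -1.3, 0.7]
opening: 0.0384
6.35 [0.52792264 0.06527814 0.23789199] [ 1.11463648 -1.26995209  0.73337495] [-0.02487915 -0.31752152 -0.0080339 ]
```

View pics/s3.png

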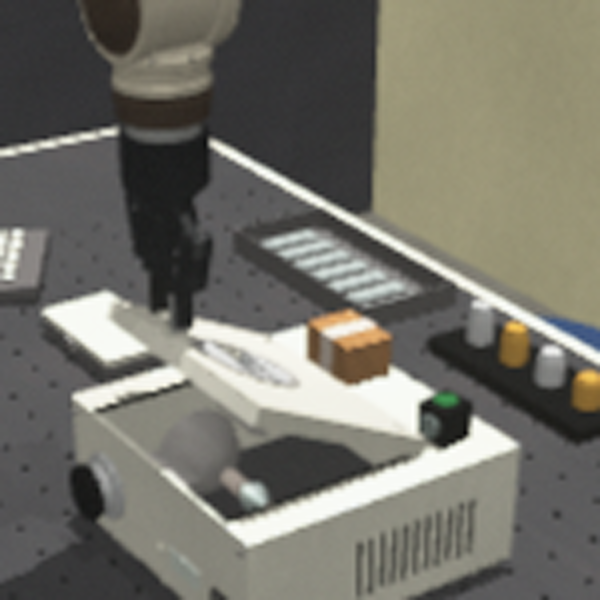

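```bash
python3 -m handwheel '[[0,0,0,0.0036,-0.0002,-0.0022,0.1],[0,0,0,0.0072,-0.0005,-0.0044,0.1],[0,0,0,0.0108,-0.0007,-0.0065,0.1],[0,0,0,0.0144,-0.0009,-0.0087,0.1],[0,0,0,0.0182,-0.001,-0.0105,0.1],[0,0,0,0.022,-0.0012,-0.0123,0.1],[0,0,0,0.0258,-0.0014,-0.0141,0.1],[0,0,0,0.0295,-0.0016,-0.0159,0.1],[0,0,0,0.0335,-0.0018,-0.0173,0.1],[0,0,0,0.0375,-0.0019,-0.0188,0.1],[0,0,0,0.0414,-0.002,-0.0202,0.1],[0,0,0,0.0454,-0.0021,-0.0216,0.1],[0,0,0,0.0495,-0.0022,-0.0227,0.1],[0,0,0,0.0536,-0.0023,-0.0237,0.1],[0,0,0,0.0576,-0.0024,-0.0248,0.1],[0,0,0,0.0617,-0.0025,-0.0258,0.1]]'
python3 - <<'E'
from h import *
o=bot.get_obs(); print(o['time'],o['ee_pos'],o['wrist_force'],o['torque'])
p,R,t=cam('side'); cv2.imwrite('pics/s4.png',cv2.resize(p['frame'][100:250,230:380,::-1],(600,600),interpolation=cv2.INTER_CUBIC))
E
```

```text
time: 8.4
ee_pos: [0.5021, 0.065, 0.1761]
tcp_rot: [97.2, 90.0, 92.2]
wrist_force: [1.4, -0.3, 0.7]
opening: 0.0387
8.4 [0.50211005 0.06504851 0.17612266] [ 1.40923001 -0.3110537   0.66188752] [-0.02312796 -0.17193882 -0.00334536]
```

View pics/s4.png

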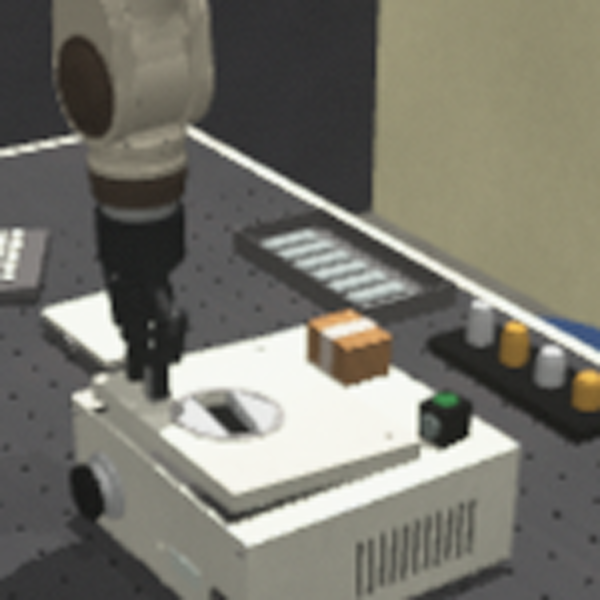

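```bash
python3 -m handwheel '[[0,0,0,0.0015,0,-0.0003,0.1],[0,0,0,0.003,0,-0.0006,0.1],[0,0,0,0.0045,0,-0.0009,0.1],[0,0,0,0.006,0,-0.0012,0.1],[0,0,0,0.0075,0,-0.0015,0.1],[0,0,0,0.009,0,-0.0018,0.1],[0,0,0,0.0105,0,-0.002,0.1],[0,0,0,0.012,0,-0.0022,0.1],[0,0,0,0.0133,0,-0.0024,0.1],[0,0,0,0.0145,0,-0.0025,0.1]]'
python3 -c "
from h import *
o=bot.get_obs(); print(o['time'],o['ee_pos'],o['wrist_force'],o['torque'])"
python3 -m handwheel '[[0,0,0,0.0008,0,0,0.1],[0,0,0,0.0015,0,0,0.1]]'
```

```text
time: 9.7
ee_pos: [0.5002, 0.0652, 0.1654]
tcp_rot: [10.0, 89.8, 5.0]
wrist_force: [-8.5, -2.2, 30.6]
opening: 0.0384
9.7 [0.50021777 0.06524824 0.16540977] [-8.46063711 -2.22947863 30.62684879] [-0.46555527  1.79124333  0.05130764]
time: 9.95
ee_pos: [0.5002, 0.0652, 0.1653]
tcp_rot: [10.3, 89.7, 5.3]
wrist_force: [-12.2, -1.7, 39.9]
opening: 0.0387
```

```bash
python3 -m handwheel '[[0,0,0,-0.003,0,0,0.1],[0,0,0,-0.01,0,0,0.1],[0,0,0,-0.03,0,0,0.1],[0,0,0,-0.06,0,0,0.1],[0,0,0,-0.07,-0.056,0.043,0.1],[0,0,0,-0.07,-0.060,0.043,0.1],[0,0,0,-0.07,-0.060,0.043,0.1]]'
python3 - <<'E'
from fit import *
o=bot.get_obs(); print(o['time'],o['q'].round(1),o['ee_pos'],o['wrist_force'],rot(o).round(3).tolist())
for n in ('wrist','side','scene'):
    p,R,t=cam(n)
    for k in ['lid_hinge','lid_edge','fastener_face']:
        for r in bot.tip_of(k,p)[:1]:
            uv=np.array(r['centre'])*[560,420]; print(n,k,r['conf'],uv, atz(p,R,t,*uv,{'lid_hinge':.13,'lid_edge':.148,'fastener_face':.15}[k]).round(4))
    if n=='side': cv2.imwrite('pics/s5.png',cv2.resize(p['frame'][100:250,230:380,::-1],(600,600),interpolation=cv2.INTER_CUBIC))
    if n=='wrist':
        save(p,'w5.png')
        v=[.66203,-.00128,.02112,0.]
        S=np.array([(a,b) for a,b in [(.06,-.06),(.06,.06),(.18,.06),(.18,-.06)]])
        q=proj(p,R,t,np.array([plate(*v,a,b,.02) for a,b in S])).astype(np.float32)
        d=np.array([[(.06-b)*5000,(a-.06)*5000] for a,b in S],np.float32)
        cv2.imwrite('pics/rect5.png',cv2.warpPerspective(p['frame'],cv2.getPerspectiveTransform(q,d),(600,600))[:,:,::-1])
E
```

```text
time: 10.82
ee_pos: [0.5372, 0.0012, 0.2297]
tcp_rot: [176.1, 89.9, 171.0]
wrist_force: [-0.2, -0.1, -0.1]
opening: 0.0383
10.825 [ 0.1  2.9  5.6 92.8  0.   5.2] [0.53719846 0.00119459 0.22971818] [-0.19293947 -0.10787363 -0.09979438] [[-0.002, 0.089, 0.996], [0.0, 0.996, -0.089], [-1.0, 0.0, -0.002]]
wrist lid_hinge 0.77 [293.776 359.604] [6.657e-01 3.000e-04 1.300e-01]
wrist lid_edge 0.57 [258.104 134.904] [ 0.473  -0.0079  0.148 ]
wrist fastener_face 0.67 [274.288 237.804] [ 0.5427 -0.0044  0.15  ]
side lid_hinge 0.9 [312.48 195.51] [0.6747 0.0265 0.13  ]
side lid_edge 0.61 [266.728 207.186] [0.4754 0.0108 0.148 ]
side fastener_face 0.73 [285.712 202.482] [0.5457 0.0017 0.15  ]
scene lid_hinge 0.8 [281.792 234.906] [0.6683 0.0043 0.13  ]
scene lid_edge 0.77 [280.672 171.192] [ 0.4619 -0.0112  0.148 ]
scene fastener_face 0.92 [277.872 191.604] [ 0.5419 -0.0136  0.15  ]
```

View pics/s5.png

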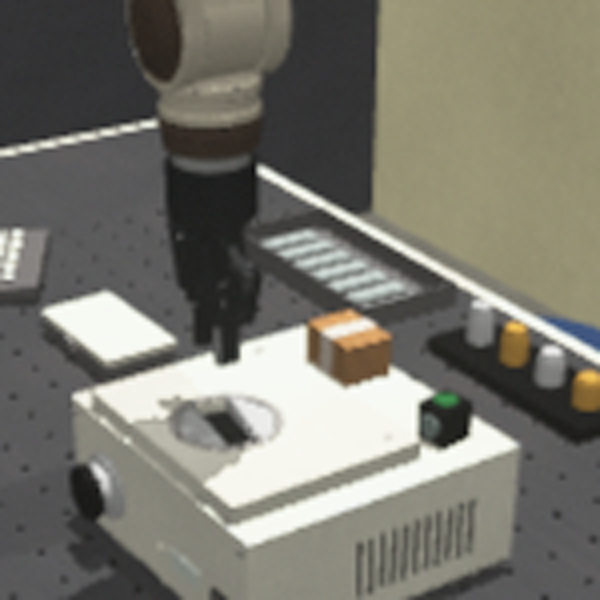

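View pics/w5.png

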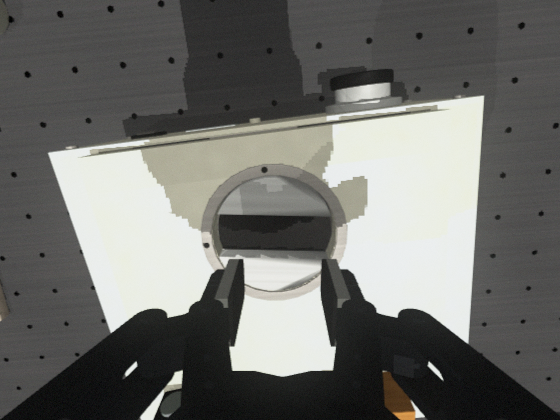

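View pics/rect5.png

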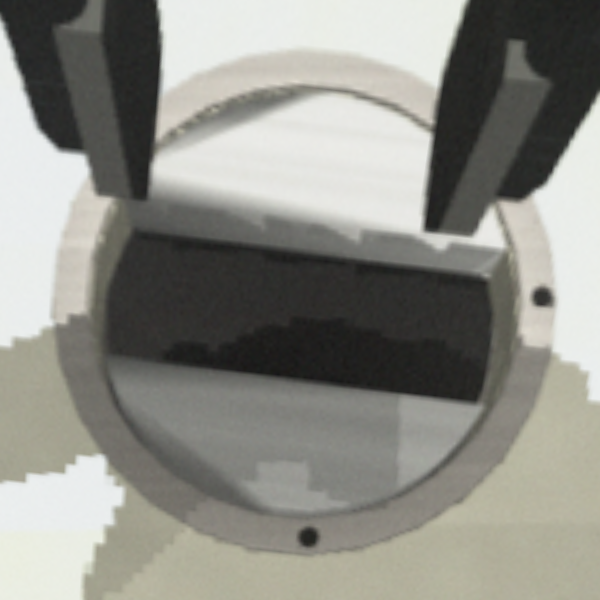

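Run:
```python
from fit import *
p,R,t=cam('wrist'); v=[.66203,-.00128,.02112,0.]
f=p['frame'].copy()
cv2.imwrite('pics/z6.png',cv2.resize(f[80:170,40:240,::-1],(800,360),interpolation=cv2.INTER_CUBIC))
f=p['frame'].copy()
for th,c in ((0,(255,0,0)),(.04,(0,0,255))):
  v[3]=th
  q=proj(p,R,t,np.array([plate(*v,.19,b,n) for n in(0,.018) for b in (-.12,.12)])); print(th,q.round(1).tolist())
x0=v[0]-.055;Rz=Ro.from_euler('z',v[2]).as_matrix()
print(proj(p,R,t,np.array([np.array([.66203,-.00128,.13])+Rz@np.array([-.195,b,0]) for b in (-.15,.15)])).round(1).tolist())
print(bot.get_obs()['time'])
```

```text
0 [[92.2, 150.1], [439.8, 111.2], [76.2, 153.4], [453.7, 111.2]]
0.04 [[85.8, 151.7], [445.4, 111.4], [69.1, 156.4], [460.2, 112.7]]
[[48.1, 147.6], [485.7, 98.2]]
11.475
```

View pics/z6.png

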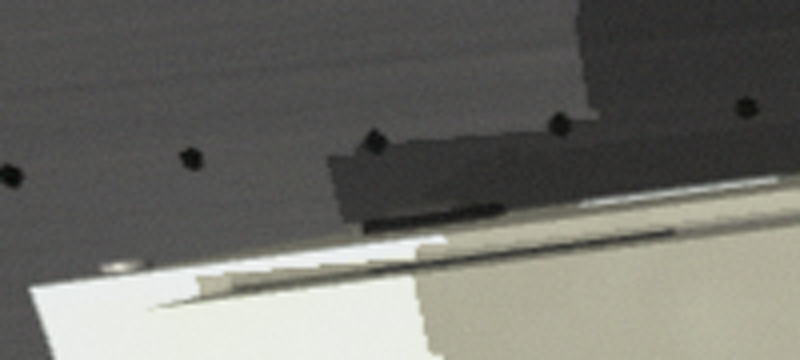

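```bash
python3 -m handwheel '[[-0.7,0,0,0.01,-0.005,0.0053,0.1],[0.7,0,0,0.03,-0.005,0.0053,0.1],[0.7,0,0,0.05,-0.005,0.0053,0.1],[0.7,0,0,0.057,-0.005,0.0053,0.1],[0.7,0,0,0.057,-0.005,0.0053,0.1]]'
python3 - <<'E'
from fit import *
o=bot.get_obs(); print(o['time'],o['ee_pos'],o['wrist_force'],rot(o).round(3).tolist())
p,R,t=cam('wrist');save(p,'w6.png')
p,R,t=cam('side');cv2.imwrite('pics/s6.png',cv2.resize(p['frame'][150:250,240:340,::-1],(600,600),interpolation=cv2.INTER_CUBIC))
E
```

```text
time: 12.1
ee_pos: [0.542, -0.0039, 0.173]
tcp_rot: [-172.9, 90.0, -178.6]
wrist_force: [0.2, -0.0, 0.4]
opening: 0.0382
12.1 [ 0.54201928 -0.00392246  0.17296116] [ 0.15644806 -0.03925933  0.39180829] [[-0.001, 0.099, 0.995], [-0.0, 0.995, -0.099], [-1.0, -0.0, -0.001]]
```

View pics/w6.png

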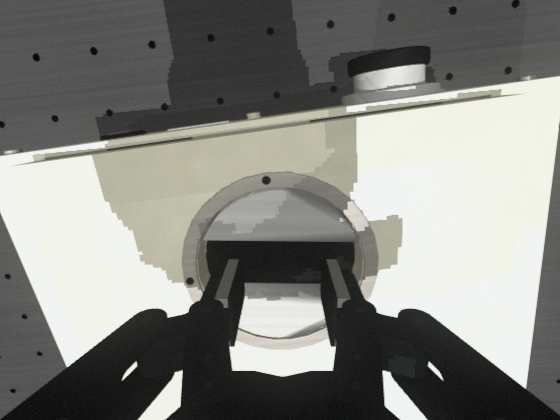

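View pics/s6.png

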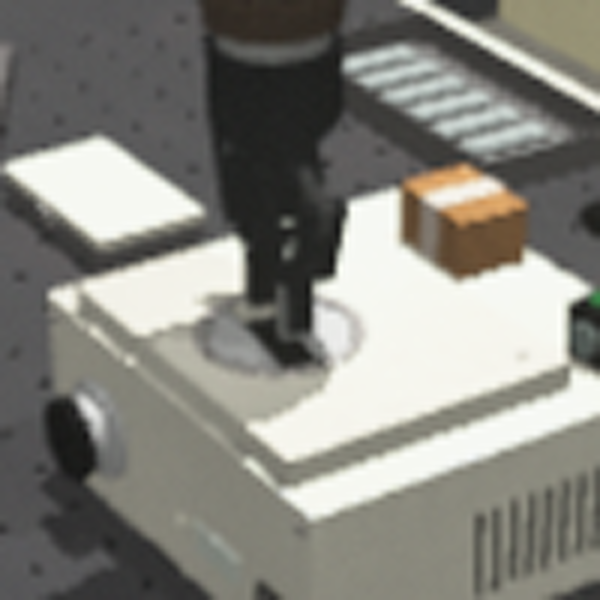

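```bash
python3 -m handwheel '[[0,0,0,0.002,0,0,0.1],[0,0,0,0.004,0,0,0.1],[0,0,0,0.006,0,0,0.1],[0,0,0,0.008,0,0,0.1],[0,0,0,0.0085,0,0,0.1]]'
python3 -c "
from h import *
o=bot.get_obs(); print(o['time'],o['ee_pos'],o['wrist_force'],o['torque'])"
```

```text
time: 12.82
ee_pos: [0.5421, -0.0037, 0.1647]
tcp_rot: [-168.9, 90.0, -174.6]
wrist_force: [0.5, 0.2, 0.7]
opening: 0.0382
12.825 [ 0.54207462 -0.00372472  0.16467309] [0.54552995 0.16986186 0.67214929] [-0.02027773  0.04341297  0.01914028]
```

```bash
python3 -m handwheel '[[0,0,0,0.002,0,0,0.1],[0,0,0,0.004,0,0,0.1],[0,0,0,0.0055,0,0,0.1],[0,0,0,0.0065,0,0,0.1],[0,0,0,0.0065,0,0,0.1]]'
python3 -c "
from h import *
o=bot.get_obs(); print(o['time'],o['q'].round(1),o['ee_pos'],o['wrist_force'],o['torque'])"
```

```text
time: 13.45
ee_pos: [0.5421, -0.0037, 0.1583]
tcp_rot: [177.8, 90.0, 172.1]
wrist_force: [-0.2, -0.8, -0.7]
opening: 0.0386
13.45 [-0.4  3.  -2.1 84.8  0.   5.3] [ 0.54210135 -0.00372151  0.15828068] [-0.2409796  -0.75585674 -0.6526968 ] [ 0.04801047  0.04664071 -0.00580057]
```

```bash
python3 -m handwheel '[[4,0,0,0,0,0,0.1],[8,0,0,0,0,0,0.1],[12,0,0,0,0,0,0.1],[16,0,0,0,0,0,0.1],[20,0,0,0,0,0,0.1],[25,0,0,0,0,0,0.1],[30,0,0,0,0,0,0.1],[35,0,0,0,0,0,0.1],[40,0,0,0,0,0,0.1]]'
python3 - <<'E'
from h import *
o=bot.get_obs(); print(o['time'],o['q'].round(1),o['ee_pos'],o['wrist_force'],o['torque'])
p,R,t=cam('wrist');save(p,'w7.png')
E
```

```text
time: 14.58
ee_pos: [0.5424, -0.0037, 0.1585]
tcp_rot: [57.1, 90.0, 11.3]
wrist_force: [1.8, 0.1, -0.5]
opening: 0.0385
14.575 [-0.4  3.  -2.1 84.8  0.  45.5] [ 0.54236285 -0.00365279  0.15846534] [ 1.82038353  0.12556504 -0.50080708] [ 0.06354022 -0.30646453  0.18412244]
```

View pics/w7.png

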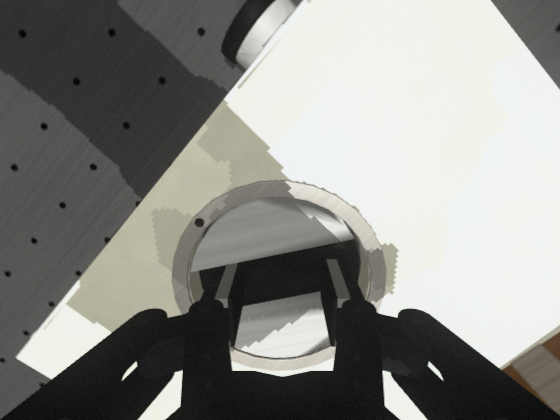

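```bash
python3 -m handwheel '[[5,0,0,0,0,0,0.1],[10,0,0,0,0,0,0.1],[15,0,0,0,0,0,0.1],[20,0,0,0,0,0,0.1],[25,0,0,0,0,0,0.1],[30,0,0,0,0,0,0.1],[35,0,0,0,0,0,0.1],[40,0,0,0,0,0,0.1],[45,0,0,0,0,0,0.1],[48,0,0,0,0,0,0.1],[50,0,0,0,0,0,0.1]]'
python3 -c "
from h import *
o=bot.get_obs(); print(o['time'],o['q'].round(1),o['ee_pos'],o['wrist_force'],o['torque'])"
python3 -m handwheel '[[1.5,0,0,0,0,0,0.1],[3,0,0,0,0,0,0.1]]'
python3 -c "
from h import *
o=bot.get_obs(); print(o['time'],o['q'].round(1),o['ee_pos'],o['wrist_force'],o['torque'])"
```

```text
time: 16.0
ee_pos: [0.5428, -0.0047, 0.1585]
tcp_rot: [42.5, 89.9, -53.2]
wrist_force: [3.0, -4.6, -1.9]
opening: 0.0383
16.0 [-0.4  3.  -2.1 84.8 -0.1 95.3] [ 0.54282595 -0.00467716  0.15853495] [ 3.02184975 -4.59762025 -1.88837474] [-1.17020204 -0.75522021  0.14275249]
time: 16.25
ee_pos: [0.5428, -0.0047, 0.1585]
tcp_rot: [42.8, 89.9, -55.9]
wrist_force: [4.1, -5.0, -1.1]
opening: 0.0381
16.25 [-0.4  3.  -2.1 84.8 -0.1 98.3] [ 0.54280085 -0.00472452  0.15852278] [ 4.12054431 -5.03683788 -1.1280768 ] [-1.25007049 -0.76675551  0.17500533]
```

Not at the stop yet (torque only 0.17 N m); I'll turn further in small steps.

```bash
python3 -m handwheel '[[1.5,0,0,0,0,0,0.1],[3,0,0,0,0,0,0.1],[3,0,0,0,0,0,0.1]]'
python3 - <<'E'
from h import *
o=bot.get_obs(); print(o['time'],o['q'].round(1),o['ee_pos'],o['wrist_force'],o['torque'])
p,R,t=cam('wrist');save(p,'w8.png')
E
```

```text
time: 16.62
ee_pos: [0.5428, -0.0048, 0.1586]
tcp_rot: [44.3, 89.8, -57.4]
wrist_force: [3.4, -6.7, -1.6]
opening: 0.0382
16.625 [-4.000e-01  3.000e+00 -2.100e+00  8.480e+01 -1.000e-01  1.012e+02] [ 0.54283139 -0.00483301  0.15855616] [ 3.35204486 -6.72090693 -1.55307432] [-1.33511552 -0.7995006   0.51966515]
```

View pics/w8.png

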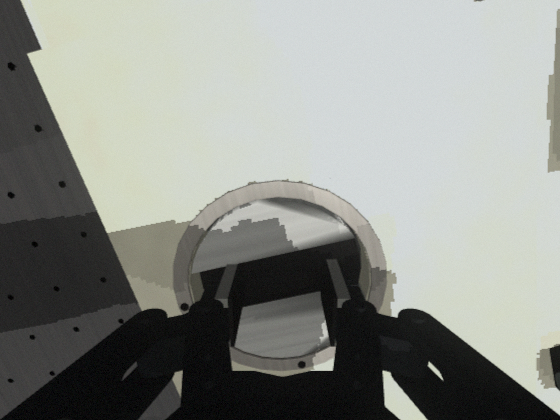

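```bash
python3 -m handwheel '[[1,0,0,0,0,0,0.1],[1.5,0,0,0,0,0,0.1],[1.5,0,0,0,0,0,0.1]]'
python3 -c "
from h import *
o=bot.get_obs(); print(o['time'],o['q'].round(1),o['ee_pos'],o['wrist_force'],o['torque'])"
python3 -m handwheel '[[-3,0,0,0,0,0,0.1],[-7,0,0,0,0,0,0.1],[-9,0,0,0,0,0,0.1]]'
python3 -c "
from h import *
o=bot.get_obs(); print(o['time'],o['q'].round(1),o['ee_pos'],o['wrist_force'],o['torque'])"
```

```text
time: 17.05
ee_pos: [0.5428, -0.0048, 0.1585]
tcp_rot: [42.6, 89.8, -60.5]
wrist_force: [3.5, -7.5, -2.1]
opening: 0.0382
17.05 [ -0.4   3.   -2.1  84.8  -0.2 102.6] [ 0.54283357 -0.00483404  0.15854689] [ 3.46939562 -7.51181691 -2.13277422] [-1.49419442 -0.7840282   1.15572707]
time: 17.42
ee_pos: [0.5422, -0.0038, 0.1584]
tcp_rot: [110.8, 90.0, 16.7]
wrist_force: [-0.2, -0.5, 0.7]
opening: 0.0386
17.425 [-0.4  3.  -2.1 84.8  0.  93.7] [ 0.54215367 -0.00378141  0.15844156] [-0.23174262 -0.45206943  0.6516993 ] [0.04319754 0.04341536 0.00469624]
```

Hard stop confirmed (1.16 N m at the stop). Backed off and force-free, so I'll lift straight out.

```bash
python3 -m handwheel '[[0,0,0,-0.004,0,0,0.1],[0,0,0,-0.01,0,0,0.1],[0,0,0,-0.02,0,0,0.1],[0,0,0,-0.05,0,0,0.1],[0,0,0,-0.1,0,0,0.1],[0,0,0,-0.13,0,0,0.1],[0,0,0,-0.13,0,0,0.1]]'
python3 - <<'E'
from fit import *
o=bot.get_obs(); print(o['time'],o['q'].round(1),o['ee_pos'],o['wrist_force'])
p,R,t=cam('scene');save(p,'c9.png')
p,R,t=cam('side');save(p,'s9.png')
p,R,t=cam('wrist');save(p,'w9.png')
v=[.66203,-.00128,.02112,0.]
S=np.array([(.06,-.06),(.06,.06),(.18,.06),(.18,-.06)])
q=proj(p,R,t,np.array([plate(*v,a,b,.02) for a,b in S])).astype(np.float32)
d=np.array([[(.06-b)*5000,(a-.06)*5000] for a,b in S],np.float32)
cv2.imwrite('pics/rect9.png',cv2.warpPerspective(p['frame'],cv2.getPerspectiveTransform(q,d),(600,600))[:,:,::-1])
E
```

```text
time: 18.3
ee_pos: [0.5429, -0.0037, 0.2916]
tcp_rot: [93.8, 89.7, -0.4]
wrist_force: [0.1, -0.2, -0.4]
opening: 0.0382
18.3 [-0.4  4.9 14.6 99.5 -0.  93.8] [ 0.5428905  -0.00372794  0.29160675] [ 0.09239737 -0.15588321 -0.40594652]
```

View pics/rect9.png

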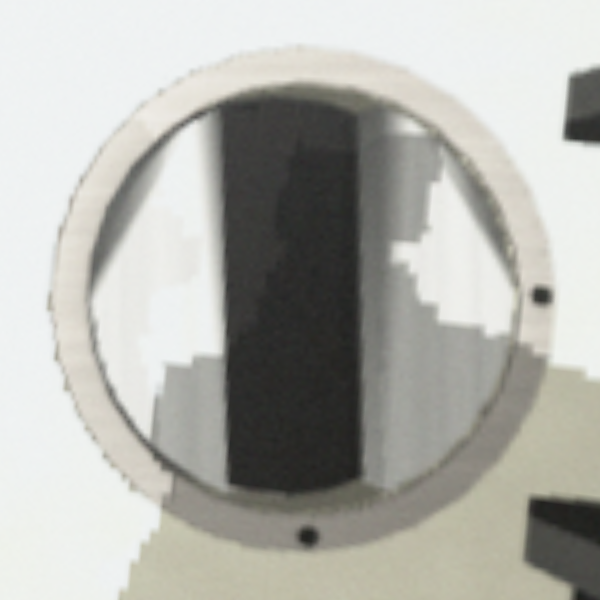

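View pics/c9.png

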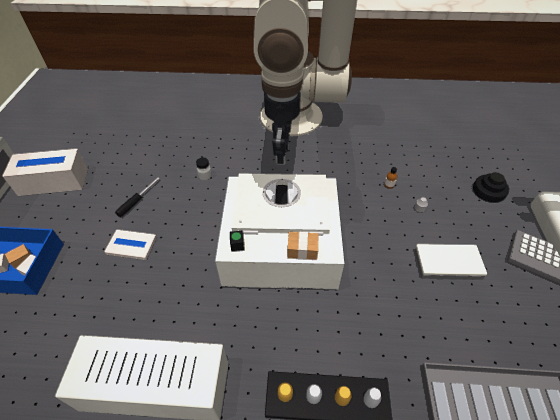

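View pics/s9.png

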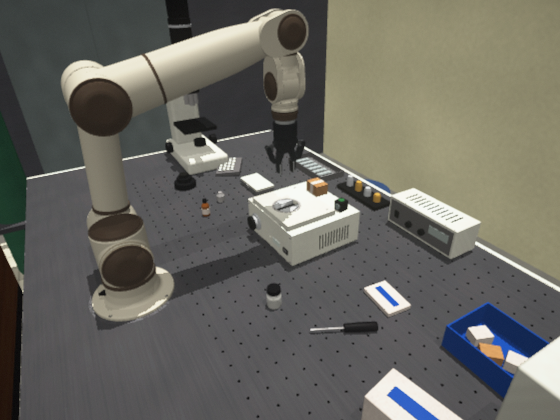

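Run:
```python
from fit import *
p,R,t=cam('wrist')
v=[.66203,-.00128,.02112,0.]
S=np.array([(0.0,-.13),(0.0,.13),(.2,.13),(.2,-.13)])
q=proj(p,R,t,np.array([plate(*v,a,b,.02) for a,b in S])).astype(np.float32)
d=np.array([[(.13-b)*3000,a*3000] for a,b in S],np.float32)
I=cv2.warpPerspective(p['frame'],cv2.getPerspectiveTransform(q,d),(780,600))
cv2.imwrite('pics/rectA.png',I[:,:,::-1])
g=cv2.cvtColor(I,cv2.COLOR_RGB2GRAY)
L=cv2.createLineSegmentDetector().detect(g)[0][:,0]
for a in L:
    n=np.hypot(a[2]-a[0],a[3]-a[1])
    if n>90: print(a.round(0),round(n),round(np.degrees(np.arctan2(a[3]-a[1],a[2]-a[0]))%180,2))
```

```text
[659. 496. 779. 534.] 126 17.62
[602. 181. 688. 150.] 91 160.6
[201. 571. 556. 565.] 355 179.05
[345. 391. 337. 246.] 145 86.99
[425. 251. 427. 469.] 219 89.33
[519. 355. 475. 270.] 96 62.89
[641. 538. 532. 493.] 117 22.57
[557. 535. 641. 577.] 94 26.53
[680. 190. 588. 215.] 95 164.59
[553. 253. 671. 229.] 121 168.36
```

View pics/rectA.png

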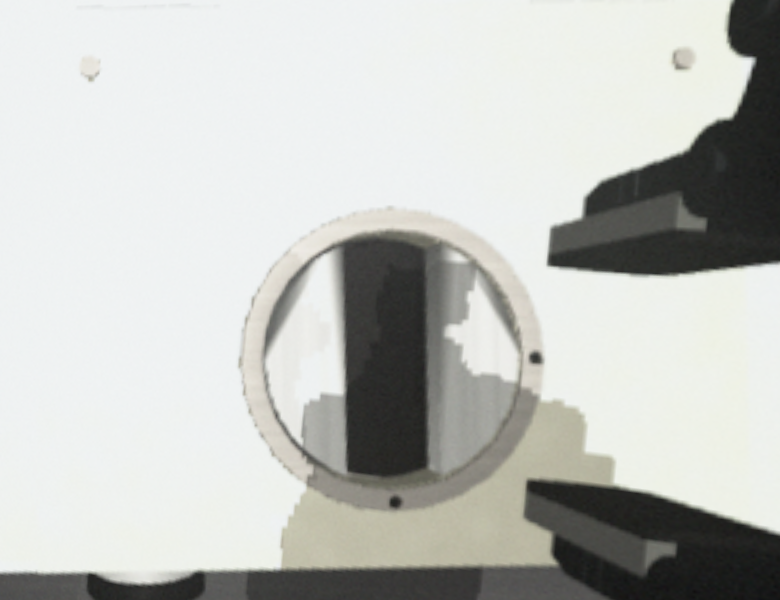

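```bash
python3 -c "
from h import *
print(bot.job_done(), bot.get_obs()['time'])"
```

```text
the job is handed in; nothing more can be done
the job is handed in; nothing more can be done
```

The lid is shut and its fastener is turned fully clockwise to the locked stop. I handed the job in after about 18 s.

- **Closing the lid:** I pushed it down slowly along its arc with both fingertips on the outer face. The lid resisted with about 3 N or less. At the shut position I pressed harder than intended, reaching about 40 N on the fingertips because I added one small extra step after contact.
- **Turning the fastener:** I set both fingertips in the slot, half open, and turned until the torque rose from about 0.17 to 1.16 N m. I took that as the hard stop, then backed off and lifted straight out.
- **Last checks:** The final wrist picture shows the slot square to the hinge line to within about 0.3°. The lid lies flat. The carton, filter cube and the things on the table look unmoved in the scene and side views. The gripper is about 13 cm clear of the lid with near-zero wrist force.
- **Disagreements:** The scene-camera point readings for the shut lid were up to about 1 cm off my fitted positions. The wrist pictures agreed with the fit to within a few millimetres, so I worked from those. My fitted yaw was about 0.9° off the real edge, and the slot check allows for that.

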